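# Set the throttle valve on the pipe bench to 60 degrees

### The job

Two dials of the same make stand on the bench. Set the throttle valve that is clamped in the black flanged pipe to 60 degrees: turn its dial by the bar grip until the 60 degree mark of the scale stands at the white index line, then let go. Leave the spare valve head on the bare block as it is.

Things in the scene. Friction and masses are not known exactly. Their poses are not given: they have to be found in the camera images.
- throttle_grip (a point): Centre of the throttle valve's black bar grip, on the dial's vertical axis, 203 mm above the bench. Bar 68 long, 16 thick, 178 to 224 mm high, upright on an aluminium disc (110 across), on a grey valve between the 140 mm flanges (tops 155 high) of a fixed black pipe run 320 long; place and yaw vary. x runs along the bar to its pointed nose (white line on top); z up; turns with the dial.
- throttle_dial (a joint): Dial reading, rad: 0 with the zero mark at the index, 1.047 = 60 deg, stops at 0 and 1.571. Grows turning clockwise seen from above; starts 0 to 0.5. Friction 0.08 N m, no spring, stays put. Black marks on the disc's rim: thick zero mark (6 mm) in line with the nose, then anticlockwise round the disc a thin one each 10 deg to 90; those at 30, 60, 90 are long (16 mm, others 8).
- throttle_index (a point): Centre of the throttle valve's fixed index: a white line 22 by 6 mm on a dark steel tab (24 x 30 mm) just outside the disc, level with its face (178 mm above the bench), 70 mm from the dial's axis, on the side away from the robot. x points outward from the dial's axis along the line, square to the pipe; z up.
- spare_nose (a point): Nose of the bar grip on the spare valve head, 129 mm above the bench, 33 mm from its dial's axis. Same disc, scale, bar and index as the throttle valve, but lower (disc face 104 mm high) on a bare aluminium block with a 120 mm square steel foot, no pipe. Fixed, on the other side of the robot's centre line (left or right varies). Not to be turned; x runs along its bar to the nose.

How it is judged:
By the outcome, as a careful person would: the job done as asked, in the order asked, and still so for the second after the job is handed in, with the robot touching nothing.
It also fails if it takes over 32 s, if anything falls off the work surface, if the arm or the gripper's body presses on something with over 40 N, if the wrist force passes 120 N, or if a joint passes its speed limit or range.

### The arm

A 6-joint arm with a two-finger parallel gripper is mounted at the origin on the work surface. World frame = base frame: x ahead of the robot, y to its left, z up, the work surface at z = 0. Lengths are in m, angles in rad, forces in N, time in s.
With the tool pointing down it reaches from about 0.225 to 0.875 m from the base axis. Payload 3.4 kg.
Tool frame: the origin (TCP) lies on the centre line of the jaws, within the pads' length; the fingertips stand 17 mm ahead of it and the grasp point (between the pads) lies 2 mm behind it; z points along the fingers, y is the line along which they close (so a half turn about z gives the same grasp; the last joint's range is limited). The gripper opens to 85 mm and grips with 20 to 120 N. Pads are 22 mm wide; open, the fingers measure 114 mm over their backs; the gripper's body (76 mm by 85 mm) begins 54 mm behind the grasp point. The pads swing forward as they close: fully open they stand 13 mm farther back than shut.
Start: joints at [-0.121, 0.276, 1.505, -0, 1.361, -0.121], TCP at [0.575, -0, 0.248] pointing down, gripper open.
Joint ranges: [-2.89, 2.89], [-0.75, 2.08], [0.22, 2.7], [-1.18, 4.32], [0.11, 2.71], [-2.7, 2.7]. Speed limits (rad/s): [2.57, 2.57, 3.14, 3.14, 3.14, 3.14].

### API

Orientations are given as a unit quaternion [w, x, y, z].
In Python, from rig import manip gives the robot as it stands.
- The arm moves only by the tool move_arm, never from a script. Its argument "steps" is one flat list of numbers, 7 for each row, row after row: the turn, a rotation vector about the world's x, y, z normalised to -1 to 1, where 1 is 360 degrees, then the shift along the world's x, y, z normalised to -1 to 1, where 1 is 1 m, then the opening, from -1 (shut) to 1 (fully open). A call has exactly 10 rows; each row is the pose to reach, as a shift and turn from the pose commanded when the call began, turning the shorter way round; what a row does not reach only later rows make up. A row lasts 1/10 s, in which the tool goes at most 50 mm and 8.59 degrees, less where a joint would pass 70% of its speed; a pose out of reach is approached as far as the arm can. A call with a number of a shift or a turn outside -1 to 1 is refused whole. A call with a gripper value outside its range is refused whole. The fingers move at their own pace and stop on an object; "squeeze" is the grip in N (left out, the last holds). Time passes only in rows, so rows that repeat a pose let the fingers close, or fill a call up. It gives the time, the measured TCP pose, the force, the opening and the grip force at its end, in the units of the state.
- manip.get_state(): the state, without advancing time (a new reading comes with each control period).
- manip.get_image(name): name is "scene" or "side" or "wrist"; returns a dict with "pixels" (400x640x3 uint8, blue, green, red), "fx", "fy", "cx", "cy" (pixels), "R" (3x3) and "t" (3): a world point X has camera coordinates R X + t. Camera axes: x right, y down, z forward; pixel columns grow to the right and rows downward; lengths in m; the calibration is good to about 2 mm. A picture is of the moment at which its call begins. There is no depth.
- manip.sign_off(): hands the job in; it is judged then, once.
The state is a dict: "clock": time; "qpos": joint angles; "qd": joint speeds; "effort": joint torques, N m; "position": TCP position; "ee_rot": TCP orientation; "contact_force": force on the tool from outside, world axes, zero at the start; "moment": the same for the moment, N m; "width": finger opening in m; "gripper_force": force on a finger pad.
Only numpy, scipy, OpenCV 4.12 (cv2) and the standard library are available. Lean on these libraries where they do the work, as an engineer would, in place of code of your own. Each camera call takes 0.05 s, during which the arm holds its last target. There are 200 camera calls.

## Working session

There is one attempt and no reset: what is moved stays moved. The work goes in short steps, Python scripts to look and compute and a tool call to move; the robot and the scene stay as the last step left them, time stands still between calls to the robot, and variables do not carry over. Pictures are saved under pics/ and viewed, at most 10 in all, crops included, and the job is handed in when it is done.

Besides the shell and the picture viewer there is one more tool, called after ">>>" as name(argument=value, ...), one argument or row to a line, values as JSON. move_arm: Moves the arm, as the interface text tells. Scaled input: -1 to 1 covers 1 m each way for a shift and 360 degrees each way for a turn. Its arguments: {"type":"object","properties":{"steps":{"type":"array"},"squeeze":{"type":"number"}},"required":["steps"]}

```bash
mkdir -p pics
cat > h.py <<'E'
import numpy as np, cv2
from rig import manip
def grab(name,fn):
    im=manip.get_image(name); cv2.imwrite('pics/'+fn+'.png',im['pixels']); np.save('pics/'+fn+'.npy',im,allow_pickle=True); return im
def load(fn): return np.load('pics/'+fn+'.npy',allow_pickle=True).item()
def ray(im,u,v,z):
    R=np.array(im['R']);t=np.array(im['t']); c=-R.T@t
    d=R.T@np.array([(u-im['cx'])/im['fx'],(v-im['cy'])/im['fy'],1]); return c+d*(z-c[2])/d[2]
def proj(im,X):
    p=np.array(im['R'])@np.array(X)+np.array(im['t']); return im['fx']*p[0]/p[2]+im['cx'],im['fy']*p[1]/p[2]+im['cy']
E
python3 - <<'E'
from h import *
for n in('scene','wrist'):
    im=grab(n,n+'0'); R=np.array(im['R']);print(n,-R.T@np.array(im['t']),im['fx'],R[2])
print(manip.get_state())
E
```

```text
scene [0.85973362 0.34333561 0.83358133] 453.9065383757954 [-0.37597086 -0.42613701 -0.8228324 ]
wrist [0.57548158 0.08111282 0.37280079] 306.6226122341783 [-0.00309687 -0.31546014 -0.94893377]
{'clock': 0.1, 'qpos': array([-1.20985879e-01,  2.76544550e-01,  1.50601867e+00,  8.38055138e-06,
        1.36074545e+00, -1.21023372e-01]), 'qd': array([-6.92862944e-05, -2.45636295e-03, -3.55162255e-03,  9.72323314e-04,
        1.28675428e-04, -1.41822753e-06]), 'effort': array([ 1.55745878e-03, -4.17697620e+01, -2.46405226e+01, -1.74112388e-04,
        5.80947395e-03,  2.85749664e-07]), 'position': array([5.74537637e-01, 6.18136756e-05, 2.47514081e-01]), 'ee_rot': array([-6.78029298e-04,  7.07093885e-01,  7.07119156e-01, -5.25807055e-04]), 'contact_force': array([-0.09375041,  0.14034071,  0.84546913]), 'moment': array([-0.00109123, -0.01456915,  0.00773703]), 'gripper_force': 0.0, 'width': 0.08537141392540687}
```

View pics/scene0.png

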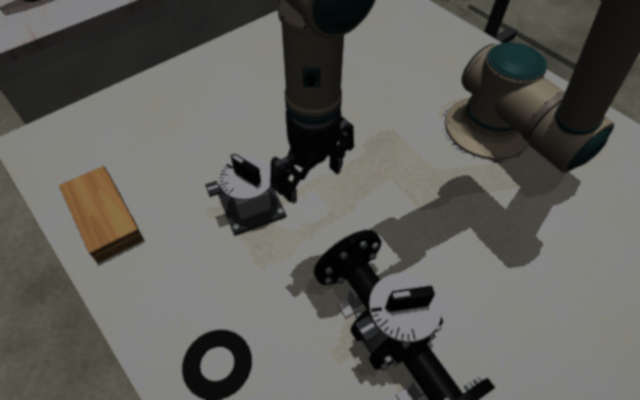

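View pics/wrist0.png

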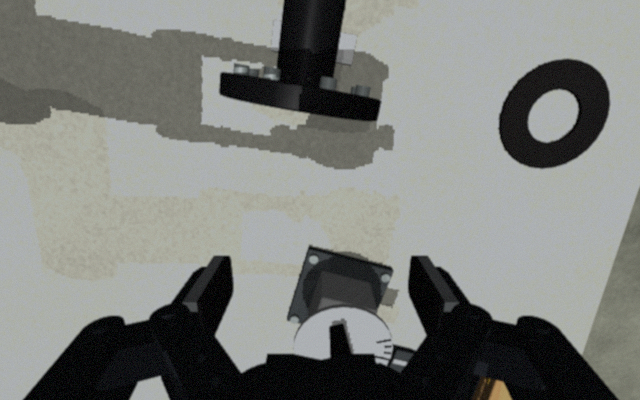

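The scene view shows the throttle disc centred near (405,307) with its bar from (388,302) to (434,292) and index near (365,330). The spare is near (243,178), close to the gripper. The wrist view shows the spare at (340,340) and the pipe end at (305,90).

Run:
```python
from h import *
im=load('scene0');p=im['pixels'];x0,y0,w,h=340,260,130,110
cv2.imwrite('pics/crop0.png',cv2.resize(p[y0:y0+h,x0:x0+w],None,fx=6,fy=5.4,interpolation=cv2.INTER_CUBIC))
for u,v in((405,307),(365,330),(354,258),(480,385)):print(u,v,ray(im,u,v,.178))
for n,uv in(('ends',((388,302),(434,292))),):
  for u,v in uv:print(ray(im,u,v,.224))
```

```text
405 307 [0.58331807 0.23014547 0.178     ]
365 330 [0.65475738 0.21703198 0.178     ]
354 258 [0.5862623 0.1185121 0.178    ]
480 385 [0.58591877 0.37595989 0.178     ]
[0.61592046 0.21729362 0.224     ]
[0.55382288 0.24917597 0.224     ]
```

View pics/crop0.png

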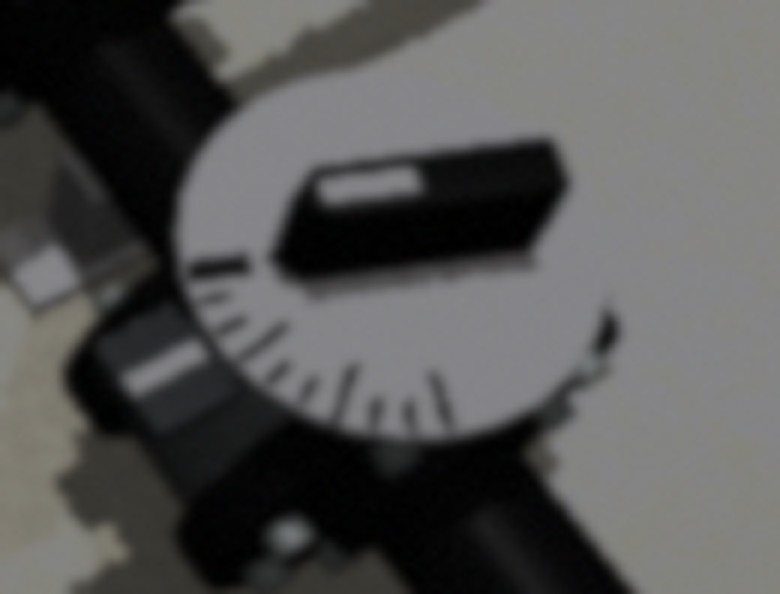

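The crop shows the thick zero mark at (218,268), the 30/60/90 marks at (262,343), (345,393) and (443,400), and the white index line from (125,388) to (203,350). The dial reads about 20 degrees.

Run:
```python
from h import *
from scipy.optimize import least_squares
im=load('scene0')
W=lambda x,y,z=.178: ray(im,340+x/6-.4,260+y/5.4-.4,z)[:2]
rim=np.array([W(*q) for q in((178,215),(205,140),(245,100),(200,320),(250,385),(320,425),(420,442),(500,425),(560,375))])
s=least_squares(lambda c:np.hypot(*(rim-c).T)-.055,[.58,.23]);c=s.x;print(c,s.fun.round(4))
a=lambda q:np.degrees(np.arctan2(*(q-c)[::-1]))
for n,q in dict(zero=(218,268),m30=(262,343),m60=(345,393),m90=(443,400),idx=(165,368)).items():
  w=W(*q);print(n,w,np.hypot(*(w-c)),a(w))
i=W(203,350)-W(125,388);print('idx dir',np.degrees(np.arctan2(i[1],i[0])))
n=W(320,190,.224)-W(420,180,.224);print('nose dir',np.degrees(np.arctan2(n[1],n[0])),W(320,190,.224),W(550,160,.224))
# spare
im=load('scene0');print('spare',ray(im,243,178,.104))
```

```text
[0.58208006 0.22749885] [-0.0012  0.      0.0009 -0.001   0.0005  0.0007  0.0007  0.0004 -0.0015]
zero [0.61986651 0.20426226] 0.04435937423079508 -31.58923077447244
m30 [0.62662926 0.22690517] 0.04455314903830746 -0.7635023016055993
m60 [0.62087123 0.25003887] 0.044864319321982864 30.159188566459914
m90 [0.60377544 0.2668727 ] 0.04495541255200268 61.144804628971436
idx [0.65002484 0.21655139] 0.06882107206512962 -9.152996878124188
idx dir 168.2185023080699
nose dir -33.15846803832674 [0.6026463  0.21405237] [0.5536251  0.24372009]
spare [ 0.60514402 -0.18577448  0.104     ]
```

>>> move_arm(
  steps=[0,0,0.02,0,0,0.05,1,0,0,0.04,0,0.04,0.06,1,0,0,0.065,0.003,0.08,0.06,1,0,0,0.09,0.005,0.12,0.06,1,0,0,0.11,0.007,0.16,0.06,1,0,0,0.135,0.0075,0.2,0.06,1,0,0,0.155,0.0075,0.2275,0.06,1,0,0,0.164,0.0075,0.2275,0.06,1,0,0,0.164,0.0075,0.2275,0.06,1,0,0,0.164,0.0075,0.2275,0.06,1],
  squeeze=30,
)

```text
clock: 1.1
position: [0.5824, 0.2273, 0.3079]
ee_rot: [-0.0, 0.268, 0.964, -0.0]
contact_force: [0.9, 0.5, 1.0]
width: 0.0853
gripper_force: 0.0
```

Run:
```python
from h import *
im=grab('wrist','wrist1');s=manip.get_state();print(s['clock'],s['position'],s['ee_rot'])
print(proj(im,(.582,.2275,.224)),proj(im,(.582,.2275,.178)))
```

```text
1.15 [0.58243564 0.22696287 0.30803153] [-2.36178229e-04  2.67709203e-01  9.63499697e-01 -2.48777519e-04]
(np.float64(320.129165712163), np.float64(210.84492996280957)) (np.float64(320.263318780467), np.float64(192.01667360549098))
```

View pics/wrist1.png

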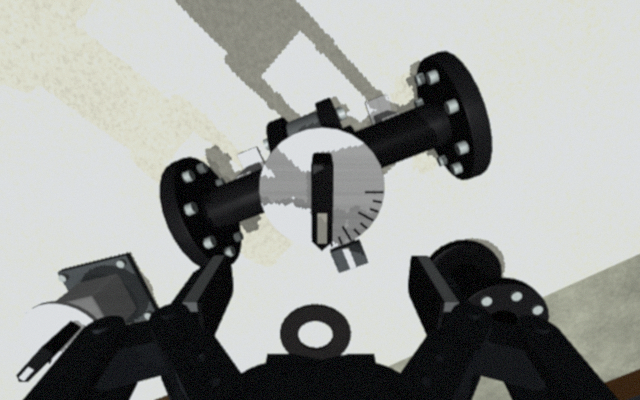

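The wrist view shows the disc (centre about (322,190)) with the bar upright in the picture between the fingers. Its nose is at (321,249) and the index at (350,257).

Run:
```python
from h import *
from scipy.optimize import least_squares
im=load('wrist1');p=im['pixels']
W=lambda u,v,z=.178: ray(im,u,v,z)[:2]
rim=np.array([W(*q) for q in((260,190),(384,190),(322,127),(268,158),(375,157),(266,213),(378,213))])
s=least_squares(lambda c:np.hypot(*(rim-c[:2]).T)-.055,[.58,.23]);c=s.x;print(c,s.fun.round(4))
A=lambda d:np.degrees(np.arctan2(d[1],d[0]))
print('nose/c',A(W(321,248,.2)-c))
# bar top mask: dark
m=((p.max(2)<45)*255).astype(np.uint8);m[:150]=0;m[240:]=0;m[:,:305]=0;m[:,340:]=0
print('bar rows',[(r,np.where(m[r])[0][[0,-1]]) for r in(165,180,195,205)if m[r].any()])
n=W(321.5,240,.224)-W(322.5,156,.224);print('bar',A(n),(W(321.5,215,.224)))
for q in((350,257),(352,263),(346,250)):print('idx',W(*q),A(W(*q)-c))
for i in((0,(383,191)),):print('90?',A(W(383,191)-c))
cv2.imwrite('pics/crop1.png',cv2.resize(p[115:285,250:400],None,fx=3.5,fy=3.5,interpolation=cv2.INTER_CUBIC))
```

```text
[0.58243278 0.22892689] [-0.0011 -0.001   0.0002 -0.0008 -0.001  -0.0013 -0.0011]
nose/c -32.112524025649755
bar rows [(165, array([312, 332])), (180, array([312, 331])), (195, array([312, 331])), (205, array([312, 331]))]
bar -31.631286521738648 [0.58530686 0.22667906]
idx [0.65101889 0.2184314 ] -8.7002757717524
idx [0.65755235 0.2169224 ] -9.07939043109707
idx [0.64271115 0.21883811] -9.50151712425413
90? 59.55757921670838
```

View pics/crop1.png

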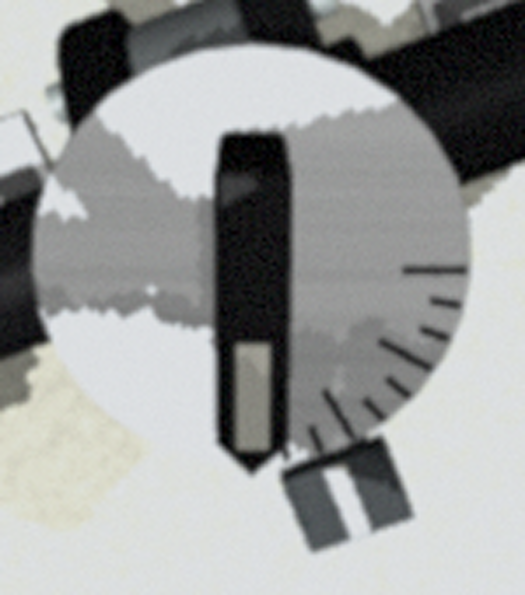

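The crop confirms the reading: the index stands between the 20 and 30 marks, at about 22 degrees, and the bar is at -31.5 degrees. I'll descend and grip.

>>> move_arm(
  steps=[0,0,0,0,0.001,-0.04,1,0,0,0,0,0.001,-0.08,1,0,0,0,0,0.001,-0.103,1,0,0,0,0,0.001,-0.103,1,0,0,0,0,0.001,-0.103,-1,0,0,0,0,0.001,-0.103,-1,0,0,0,0,0.001,-0.103,-1,0,0,0,0,0.001,-0.103,-1,0,0,0,0,0.001,-0.103,-1,0,0,0,0,0.001,-0.103,-1],
  squeeze=30,
)

```text
clock: 2.15
position: [0.5827, 0.2283, 0.2064]
ee_rot: [0.001, 0.267, 0.964, 0.0]
contact_force: [-1.6, -1.4, 4.5]
width: 0.0158
gripper_force: 32.4
```

Gripped (15.8 mm). Turning 38.5 degrees clockwise.

>>> move_arm(
  steps=[0,0,-0.015,0,0,0,-1,0,0,-0.03,0,0,0,-1,0,0,-0.045,0,0,0,-1,0,0,-0.06,0,0,0,-1,0,0,-0.075,0,0,0,-1,0,0,-0.09,0,0,0,-1,0,0,-0.107,0,0,0,-1,0,0,-0.107,0,0,0,-1,0,0,-0.107,0,0,0,-1,0,0,-0.107,0,0,0,-1],
)

```text
clock: 3.15
position: [0.5822, 0.2278, 0.2064]
ee_rot: [0.0, 0.57, 0.822, -0.0]
contact_force: [-2.9, -2.2, 6.4]
width: 0.0153
gripper_force: 32.6
```

Run:
```python
from h import *
s=manip.get_state();print(s['position'],s['ee_rot'],s['contact_force'],s['moment'])
for n in('wrist','scene'):
  im=grab(n,n+'2');u,v=map(int,proj(im,(.61,.226,.178)));print(u,v)
  p=im['pixels'];r=60 if n=='scene' else 110;k=6 if n=='scene' else 3
  y0=max(v-r+20,0);x0=max(u-r,0);c=p[y0:y0+2*r-20,x0:x0+2*r];print(n,x0,y0,k)
  cv2.imwrite(f'pics/c_{n}2.png',cv2.resize(c,None,fx=k,fy=5 if k==6 else k,interpolation=cv2.INTER_CUBIC))
```

```text
[0.58223385 0.22784987 0.20642135] [ 4.41882455e-04  5.69917371e-01  8.21701807e-01 -3.67895129e-04] [-2.94710353 -2.20424353  6.35593672] [-0.33214607  0.22185735 -0.11799137]
363 265
wrist 253 175 3
390 315
scene 330 275 6
```

View pics/c_scene2.png

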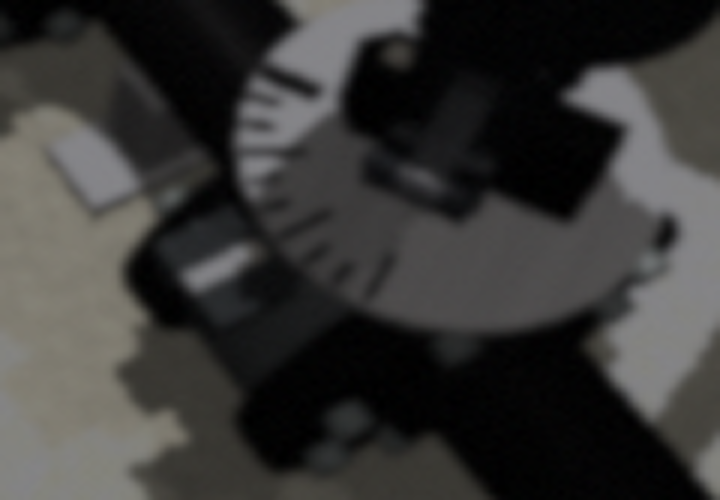

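The scene crop shows the 60 mark at (305,225) nearly in line with the white index at (222,263). I'll let go, rise and check from the wrist.

>>> move_arm(
  steps=[0,0,0,0,0,0,1,0,0,0,0,0,0,1,0,0,0,0,0,0,1,0,0,0,0,0,0,1,0,0,0,0,0,0,1,0,0,0,0,0,0.03,1,0,0,0,0,0,0.07,1,0,0,0,0,0,0.1,1,0,0,0,0,0,0.1,1,0,0,0,0,0,0.1,1],
)

```text
clock: 4.25
position: [0.5827, 0.2286, 0.3058]
ee_rot: [0.0, 0.57, 0.822, 0.001]
contact_force: [-0.4, -0.2, -0.7]
width: 0.0855
gripper_force: 0.0
```

Run:
```python
from h import *
im=grab('wrist','wrist3');p=im['pixels'];s=manip.get_state();print(s['clock'],s['width'])
u,v=proj(im,(.59,.227,.178));x0,y0=int(u-80),int(v-75);print(x0,y0)
cv2.imwrite('pics/c3.png',cv2.resize(p[y0:y0+150,x0:x0+190],None,fx=4,fy=4,interpolation=cv2.INTER_CUBIC))
```

```text
4.3 0.08571840531737598
246 122
```

View pics/c3.png

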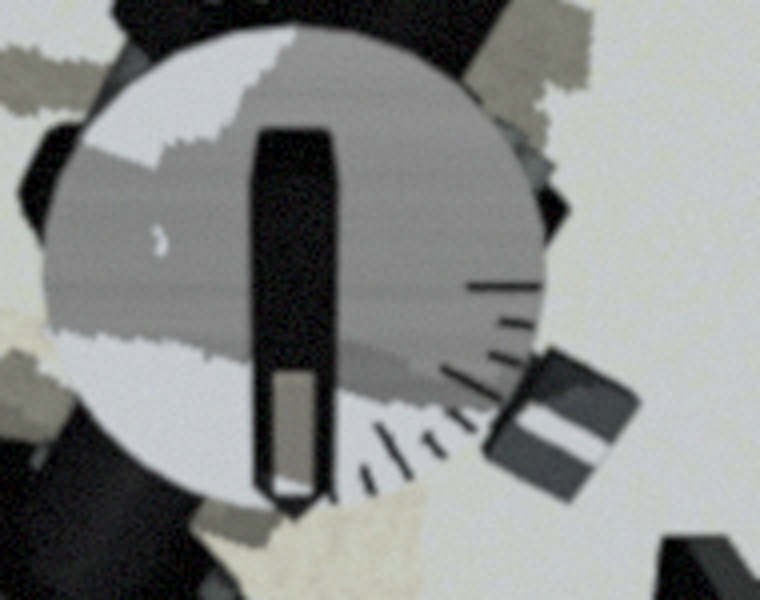

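The crop shows the 60 mark from (443,368) to (500,398) and the index from (525,412) to (602,455), close to one line. I'll put numbers on it.

Run:
```python
from h import *
im=load('wrist3');p=im['pixels']
W=lambda x,y:ray(im,246+x/4-.4,122+y/4-.4,.178)[:2]
A=lambda d:round(np.degrees(np.arctan2(d[1],d[0])),2)
from scipy.optimize import least_squares
rim=np.array([W(*q) for q in((44,275),(545,285),(297,27),(110,110),(480,105),(105,430),(190,495),(540,220))])
s=least_squares(lambda c:np.hypot(*(rim-c[:2]).T)-c[2],[.58,.23,.055]);c=s.x[:2];print(s.x,s.fun.round(4))
print('60 own',A(W(500,398)-W(443,368)),'from c',A(W(471,383)-c))
print('90',A(W(505,287)-c),A(W(540,287)-W(468,287)),'30',A(W(393,450)-c),A(W(410,477)-W(378,425)))
print('70,50',A(W(506,359)-c),A(W(460,420)-c))
print('idx own',A(W(602,455)-W(525,412)),'from c',A(W(563,434)-c))
# subpixel idx: bright pixels in tab
g=p.min(2).astype(int);ys,xs=np.mgrid[0:400,0:640]
poly=np.array([[548,352],[636,402],[570,498],[487,448]])/4+[246,122]
m=np.zeros(g.shape,np.uint8);cv2.fillPoly(m,[poly.astype(np.int32)],1);m=cv2.erode(m,np.ones((3,3)))
w=(m>0)*np.clip(g-130,0,None);u,v=(xs*w).sum()/w.sum(),(ys*w).sum()/w.sum();q=ray(im,u,v,.178)[:2];print('idx centroid',u,v,q,np.hypot(*(q-c)),A(q-c))
```

```text
[0.58246049 0.22831239 0.05468484] [-0.0004 -0.0005  0.0007 -0.0004  0.0004 -0.0002  0.0008 -0.0003]
60 own -8.48 from c -9.15
90 20.66 20.47 30 -39.63 -39.21
70,50 0.93 -19.62
idx own -9.9 from c -9.35
idx centroid 385.9226906303687 229.7841945288754 [0.65075119 0.21713295] 0.06919970635257955 -9.3
```

The 60 mark stands at -9.3 degrees and the index at -9.3 degrees, so they agree within about 0.5 degree. The gripper is clear.

```bash
python3 -c "
from rig import manip
print(manip.sign_off())"
```

```text
the job is handed in; nothing more can be done
None
```

The throttle dial is set to 60 degrees (within about 0.5 degree by the wrist camera), the grip is released with the gripper clear, the spare valve was never touched, and the job is handed in at about 4.3 s on the clock.

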